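# Set the paint colour guide to blue

### The arm

A 6-joint arm with a two-finger parallel gripper is mounted at the origin on the work surface. World frame = base frame: x ahead of the robot, y to its left, z up, the work surface at z = 0. Lengths are in m, angles in rad, forces in N, time in s.
With the tool pointing down it reaches from about 0.375 to 0.925 m from the base axis. Payload 5.7 kg.
Tool frame: the origin (TCP) lies midway between the tips of the shut fingers; the grasp point (between the pads) lies 19 mm behind it; z points along the fingers, y is the line along which they close (so a half turn about z gives the same grasp; the last joint's range is limited). The gripper opens to 85 mm and grips with 20 to 120 N. Pads are 22 mm wide; open, the fingers measure 114 mm over their backs; the gripper's body (76 mm by 85 mm) begins 54 mm behind the grasp point. The pads swing forward as they close: fully open they stand 13 mm farther back than shut.
Start: joints at [-1.327, 0.359, 1.51, -0, 1.272, -0.115], TCP at [0.211, -0.562, 0.231] pointing down, gripper open.
Joint ranges: [-2.97, 2.97], [-1.01, 2.36], [0.21, 2.38], [-0.96, 4.11], [0.2, 2.71], [-2.98, 2.98]. Speed limits (rad/s): [2.39, 2.39, 3.14, 3.14, 3.14, 3.14].

### API

Orientations are given as a rotation vector (axis times angle).
In Python, from station import sensors, optics, job_done gives the robot as it stands.
- The arm moves only by the tool apply_moves, never from a script. Its argument "motion" is one flat list of numbers, 7 for each row, row after row: the opening, from -1 (shut) to 1 (fully open), then the shift along the world's x, y, z in mm, then the turn, a rotation vector about the world's x, y, z in rad. A call has 1 to 12 rows; each row is the pose to reach, as a shift and turn from the pose commanded when the call began; what a row does not reach only later rows make up. A row lasts 1/10 s, in which the tool goes at most 50 mm and 8.59 degrees, less where a joint would pass 70% of its speed; a pose out of reach is approached as far as the arm can. A call with a gripper value outside its range is refused whole. The fingers move at their own pace and stop on an object; "squeeze" is the grip in N (left out, the last holds). Time passes only in rows, so rows that repeat a pose let the fingers close. It gives the time, the measured TCP pose, the force, the opening and the grip force at its end, in the units of the state.
- sensors.get_state(): the state, without advancing time (a new reading comes with each control period).
- optics.get_image(name): name is "side" or "top" or "wrist"; returns the picture (400x640x3 uint8, red, green, blue); there is no depth.
- optics.camera_params(name): a dict with "vertical_fov" (degrees; the focal length in pixels is half the picture's height over the tangent of half this angle, whatever the lens; pixels are square), "cx", "cy" (the principal point, pixels), "origin" and "attitude" of the camera in the world. Camera axes: x right, y up, looking along -z (the intrinsics and any distortion apply to the point x, -y, -z); pixel columns grow to the right and rows downward; lengths in m; the calibration is good to about 2 mm. A picture is of the moment at which its call begins: read the wrist's pose just before it. camera_params takes no time and is no camera call; for the wrist camera it gives the pose at the moment of the call.
- job_done(): hands the job in; it is judged then, once.
The state is a dict: "t": time; "q": joint angles; "qvel": joint speeds; "tau": joint torques, N m; "ee_pos": TCP position; "orientation": TCP orientation; "wrist_force": force on the tool from outside, world axes, zero at the start; "moment": the same for the moment, N m; "grip_width": finger opening in m; "grip_force": force on a finger pad.
Only numpy, scipy, OpenCV 4.12 (cv2) and the standard library are available. Lean on these libraries where they do the work, as an engineer would, in place of code of your own. Each camera call takes 0.05 s, during which the arm holds its last target. There are 200 camera calls.

### The job

Two paint colour guides lie on the studio table. On the white one, turn the wheel by its knob until the blue swatch fills the little window in the cover, with no other colour showing in it, then let go. Leave the wheel of the black guide as it is set.

Things in the scene. Friction and masses are not known exactly. Their poses are not given: they have to be found in the camera images.
- white_knob (a point): Grip point of the white guide's knob, on the wheel's upright axis, 50 mm above the table. The knob is a grey bar across the middle, 60 mm long, 16 mm thick, top 64 mm above the table. Turns with the wheel: x axis level along the bar towards the blue swatch, z up. The stiff wheel (0.06 N m) stays where left; at first blue is 37 to 83 degrees counterclockwise (from above) of the window.
- white_blue (a point): Middle of the blue swatch on the white guide's wheel (flat, diameter 152 mm, top 22 mm above the table), 56 mm from its axis; turns with it. Six 60 degree swatches: blue, green, yellow, orange, red, pink counterclockwise from above, each from 28 to 74 mm off the axis.
- white_window (a point): Middle of the window in the white guide's cover, 56.5 mm from the wheel's axis, 27.5 mm above the table (cover's top); fixed. The cover is a white bridge 72 mm wide over the wheel's far edge, from 37 mm off the axis outwards; window 27 mm (radially) by 24 mm; x axis points away from the wheel's axis. The guide's plate, 176 x 164 x 12 mm, is fixed to the table.
- black_blue (a point): Middle of the blue swatch on the other guide, which has a black plate and cover and is else the same; 56 mm from that wheel's axis, 22 mm above the table; turns with that wheel, which must stay as it is set.
Mind the look-alikes: they are no part of the job. What is shaped like the part that bears white_knob but turquoise is not meant.

How it is judged:
At the end, for the whole second after the job is handed in: The middle of the white guide's blue swatch lies within 15 mm (about 15 degrees), seen from above, of the middle of its window, so that blue fills the window, and the wheel stays there (horizontal distance between white_blue and white_window below 0.015 m); the robot touches nothing.
It fails at once if the wheel of the black guide is turned (its blue swatch shifts by more than 6 mm) (distance of black_blue from where it was at the start of the episode above 0.006 m).
It also fails if it takes over 32 s, if anything falls off the work surface, if the arm or the gripper's body presses on something with over 40 N, if the wrist force passes 120 N, or if a joint passes its speed limit or range.

## Working session

There is one attempt and no reset: what is moved stays moved. The work goes in short steps, Python scripts to look and compute and a tool call to move; the robot and the scene stay as the last step left them, time stands still between calls to the robot, and variables do not carry over. Pictures are saved under pics/ and viewed, at most 10 in all, crops included, and the job is handed in when it is done.

Besides the shell and the picture viewer there is one more tool, called after "Request:" as name(argument=value, ...) on one line, values as JSON. apply_moves: Moves the arm, as the interface text tells. Its arguments: {"type":"object","properties":{"motion":{"type":"array","items":{"type":"number"}},"squeeze":{"type":"number"}},"required":["motion"]}

```bash
mkdir -p pics; ls; python3 - <<'E'
from station import sensors, optics
import cv2,numpy as np
s=sensors.get_state();print(s['t'],s['ee_pos'],s['orientation'])
ims=[]
for n in('top','side'):
    p=optics.camera_params(n);print(n,p)
    im=optics.get_image(n);np.save(f'pics/{n}.npy',im);cv2.imwrite(f'pics/{n}0.png',im[:,:,::-1])
E
```

```text
pics
0.0 [ 0.21053286 -0.56109627  0.23046901] [-3.08933923e+00 -5.60243598e-01  1.44445145e-04]
top {'vertical_fov': 49.71020328099767, 'cx': 325.86985994198943, 'cy': 195.19639303212801, 'origin': array([ 0.39994754, -0.01914757,  0.81286162]), 'attitude': array([ 0.09770463, -0.05884949, -1.57093248])}
side {'vertical_fov': 47.49299900436523, 'cx': 322.87440752436254, 'cy': 204.1335582285885, 'origin': array([-0.01412988,  0.73406339,  0.53945753]), 'attitude': array([ 0.3931835 , -1.31699513, -2.27358628])}
```

View pics/top0.png

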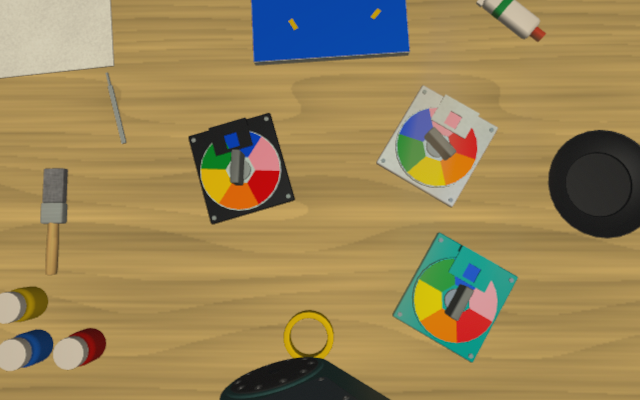

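View pics/side0.png

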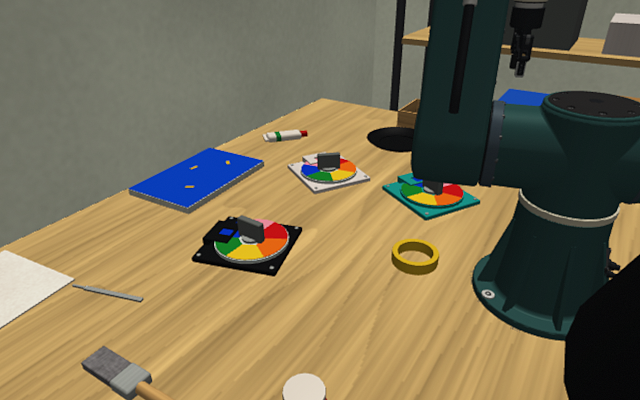

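The top view shows the white guide near (438,146): its window at (454,119) shows pink, blue is at about (413,123), and the knob runs from (426,132) to (455,158). The black guide is at (240,168) and the turquoise decoy at (460,298). In the side view the white knob is at about (328,160).

```bash
cat > h.py <<'E'
import numpy as np,cv2
from station import optics
from scipy.spatial.transform import Rotation as R
from scipy.optimize import least_squares
def rays(n,px,p=None):
    p=p or optics.camera_params(n); px=np.atleast_2d(px).astype(float); f=200/np.tan(np.radians(p['vertical_fov']/2))
    d=np.c_[(px[:,0]-p['cx'])/f,-(px[:,1]-p['cy'])/f,-np.ones(len(px))]
    return p['origin'],R.from_rotvec(p['attitude']).apply(d)
def plane(n,px,z,p=None):
    o,d=rays(n,px,p); return (o+d*((z-o[2])/d[:,2])[:,None])[:,:2]
def tri(px1,px2):
    o1,d1=rays('top',px1);o2,d2=rays('side',px2);d1=d1[0];d2=d2[0]
    t=np.linalg.lstsq(np.c_[d1,-d2],o2-o1,rcond=None)[0]
    a=o1+t[0]*d1;b=o2+t[1]*d2
    return (a+b)/2,np.linalg.norm(a-b)
def big(m):
    n,l,s,c=cv2.connectedComponentsWithStats(m.astype(np.uint8)); return l==1+np.argmax(s[1:,4])
def crop(im,x0,y0,x1,y1):
    k=np.zeros(im.shape[:2],bool);k[y0:y1,x0:x1]=1;return k
E
python3 - <<'E'
from h import *
def ana(n,im,box):
    k=crop(im,*box); h=cv2.cvtColor(im,cv2.COLOR_RGB2HSV);H,S,V=[h[...,i].astype(int) for i in range(3)]
    knob=big(k&(S<50)&(V<125))
    cols={'blue':(108,130,120),'green':(45,75,100),'yellow':(22,32,190),'orange':(9,18,190),'red':(-1,5,170)}
    ms={c:k&(H>=a)&(H<=b)&(S>s) for c,(a,b,s) in cols.items()}
    ms={c:big(m) for c,m in ms.items()}
    return knob,ms,H,S,V
im=np.load('pics/top.npy'); knob,ms,H,S,V=ana('top',im,(375,82,500,210))
print({c:m.sum() for c,m in ms.items()},knob.sum())
al=np.zeros(im.shape[:2],np.uint8)
for m in ms.values(): al|=m.astype(np.uint8)
hull=cv2.convexHull(np.argwhere(al)[:,::-1].astype(np.int32))
c=cv2.findContours(al,cv2.RETR_EXTERNAL,cv2.CHAIN_APPROX_NONE)[0]; c=max(c,key=len)[:,0]
P=plane('top',c,.022)
f=lambda v:np.hypot(*(P-v[:2]).T)-v[2]
g=least_squares(f,[*P.mean(0),.074],loss='cauchy',f_scale=.0005); C=g.x[:2];print('wheel',g.x,'inliers',(abs(f(g.x))<.0012).sum(),len(P))
for n,m in ms.items():
    q=plane('top',np.argwhere(m)[:,::-1],.022)-C; r=np.hypot(*q.T);q=q[(r>.04)&(r<.07)]
    a=np.arctan2(q[:,1],q[:,0]);a0=np.arctan2(*q.mean(0)[::-1]);d=np.degrees((a-a0+np.pi)%(2*np.pi)-np.pi)
    print(n,'from/to',np.degrees(a0)+np.percentile(d,[1,99]))
kp=np.argwhere(knob)[:,::-1]; print('knob px',cv2.minAreaRect(kp.astype(np.float32)))
for z in(.064,):
  q=plane('top',kp,z); rc=cv2.minAreaRect((q*1000).astype(np.float32));print('knob plane',rc,np.array(cv2.boxPoints(rc)).round(1).tolist())
# pink in window and white plate
k=crop(im,375,82,500,210)
nc,l,s,ce=cv2.connectedComponentsWithStats((k&((H>165)|(H<4))&(S>40)&(S<150)&(V>150)).astype(np.uint8))
for i in range(1,nc):
    if s[i,4]>40: print('pink',s[i],ce[i],plane('top',ce[i],.0275), 'rel deg',np.degrees(np.arctan2(*(plane('top',ce[i],.0275)[0]-C)[::-1])),np.hypot(*(plane('top',ce[i],.0275)[0]-C)))
w=big(k&(S<45)&(V>135)); hp=cv2.convexHull(np.argwhere(w)[:,::-1].astype(np.int32))[:,0]
rc=cv2.minAreaRect((plane('top',hp,.012)*1000).astype(np.float32));print('plate',rc)
a=cv2.resize(im[75:215,370:510],(560,560),interpolation=cv2.INTER_NEAREST)[:,:,::-1].copy()
sd=np.load('pics/side.npy'); b=cv2.resize(sd[130:210,270:390],(0,0),fx=4,fy=4,interpolation=cv2.INTER_NEAREST)[:,:,::-1]
cv2.imwrite('pics/c_side.png',b)
hs=cv2.cvtColor(sd,cv2.COLOR_RGB2HSV).astype(int);kb=big(crop(sd,300,145,355,180)&(hs[...,1]<60)&(hs[...,2]<115))
kq=np.argwhere(kb)[:,::-1];print('side knob',kb.sum(),kq.min(0),kq.max(0),kq.mean(0))
pts=cv2.approxPolyDP(cv2.convexHull(kq.astype(np.int32)),1.5,True)[:,0];print(pts.tolist())
print('top',cv2.approxPolyDP(cv2.convexHull(kp.astype(np.int32)),1.5,True)[:,0].tolist())
ov=im.copy();ov[knob]=[255,0,255];cv2.imwrite('pics/c_top.png',np.hstack([a[:400],cv2.resize(ov[75:215,370:510],(560,560))[:400,:240,::-1]]))
E
```

```text
{'blue': np.int64(565), 'green': np.int64(666), 'yellow': np.int64(682), 'orange': np.int64(645), 'red': np.int64(472)} 43
wheel [ 0.57004322 -0.20465763  0.07154339] inliers 165 320
blue from/to [13.44479014 69.20667453]
green from/to [ 72.20435402 129.00710424]
yellow from/to [131.93449178 189.97690015]
orange from/to [-167.91753232 -110.17350173]
red from/to [-108.00109506  -62.08298598]
knob px ((447.7868347167969, 147.34426879882812), (14.852278709411621, 6.913992404937744), 50.19443130493164)
knob plane ((558.5059814453125, -214.06434631347656), (25.878568649291992, 12.285308837890625), 38.41872787475586) [[544.5999755859375, -217.3000030517578], [552.2000122070312, -226.89999389648438], [572.5, -210.8000030517578], [564.7999877929688, -201.1999969482422]]
pink [445 112  16  17 164] [452.6097561  119.65243902] [[ 0.61808737 -0.23399658]] rel deg -31.41100948719296 0.056293997199129746
pink [432 121  21  16 120] [442.   129.35] [[ 0.59993819 -0.21402831]] rel deg -17.403774277731685 0.03132920224978161
plate ((576.8831176757812, -209.10443115234375), (161.68125915527344, 179.52496337890625), 58.808292388916016)
side knob 335 [316 153] [339 171] [328.13134328 160.8238806 ]
[[338, 153], [337, 168], [329, 171], [318, 168], [316, 157], [318, 154]]
top [[450, 155], [443, 147], [445, 140], [455, 151]]
```

View pics/c_side.png

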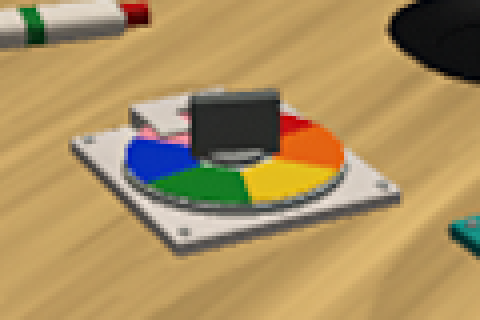

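View pics/c_top.png

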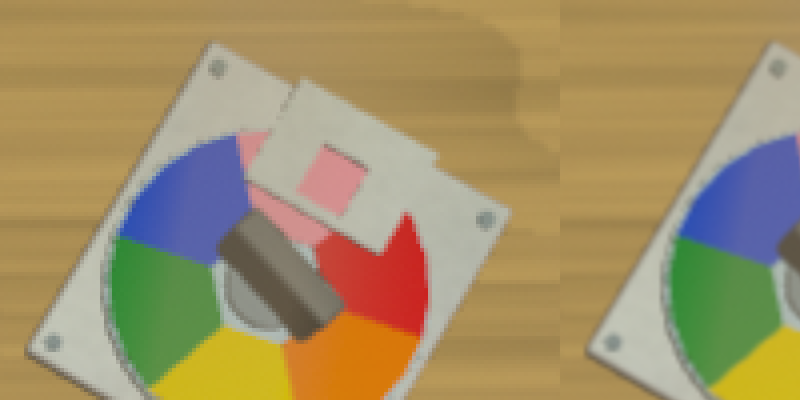

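The crops show the pink window at about (452.6,119.6) and the knob's lit top face centred at about (442,141.5) in top and (328.5,153.5) in side. The bar points at blue. Next I triangulate its height and compute the turn.

```bash
python3 - <<'E'
from h import *
from station import sensors
for a,b in[((442,141.4),(328.4,153.6)),((442,141.4),(328.4,152.8))]: print(tri(a,b))
print(plane('top',(442,141.4),.064), plane('side',(328.4,153.6),.064))
# wheel axis: window back 56.5 along plate dir ; fixed-radius circle is (.570,-.2047)
# height of the plate/window from two views is coarse; check wheel centre via side view colours
im=np.load('pics/side.npy');h=cv2.cvtColor(im,cv2.COLOR_RGB2HSV).astype(int)
m=crop(im,295,150,362,188)&(h[...,1]>130)&(h[...,2]>90)&~((h[...,0]>14)&(h[...,0]<22)&(h[...,1]<150))
c=max(cv2.findContours(m.astype(np.uint8),0,1)[0],key=len)[:,0];P=plane('side',c,.022)
f=lambda v:np.hypot(*(P-v[:2]).T)-.074
g=least_squares(f,[.57,-.205],loss='cauchy',f_scale=.001);print('side wheel',g.x,len(P),np.median(abs(f(g.x))))
s=sensors.get_state();r=R.from_rotvec(s['orientation']).as_matrix();print('tool y dir',np.degrees(np.arctan2(r[1,1],r[0,1])),'x',np.degrees(np.arctan2(r[1,0],r[0,0])),s['q'],s['ee_pos'])
E
```

```text
(array([ 0.57011036, -0.20469783,  0.06164306]), np.float64(0.0011334006916539345))
(array([ 0.56958207, -0.20400539,  0.06428799]), np.float64(0.0012908164965733438))
[[ 0.56908027 -0.20438897]] [[ 0.56776359 -0.19986286]]
side wheel [ 0.57138512 -0.20346343] 129 0.0030380735504564327
tool y dir -69.44047116360096 x 20.559509131233884 [-1.32708618e+00  3.59462413e-01  1.51132519e+00  1.41296628e-05
  1.27248453e+00 -1.15125314e-01] [ 0.21054653 -0.56119779  0.23051973]
```

Request:
apply_moves(motion=[0.3,359.5,356.7,0,0,0,0.356,0.3,359.5,356.7,0,0,0,0.356,0.3,359.5,356.7,0,0,0,0.356,0.3,359.5,356.7,0,0,0,0.356,0.3,359.5,356.7,0,0,0,0.356,0.3,359.5,356.7,0,0,0,0.356,0.3,359.5,356.7,0,0,0,0.356,0.3,359.5,356.7,0,0,0,0.356,0.3,359.5,356.7,0,0,0,0.356,0.3,359.5,356.7,0,0,0,0.356,0.3,359.5,356.7,0,0,0,0.356,0.3,359.5,356.7,-30,0,0,0.356], squeeze=40)

```text
t: 1.3
ee_pos: [0.5741, -0.2047, 0.2043]
orientation: [2.936, 1.102, 0.009]
wrist_force: [0.1, 0.4, -0.9]
grip_width: 0.0552
grip_force: 0.0
```

```bash
python3 - <<'E'
from h import *
from station import sensors
s=sensors.get_state();p=optics.camera_params('wrist');im=optics.get_image('wrist');np.save('pics/w1.npy',im);cv2.imwrite('pics/w1.png',im[:,:,::-1])
s=sensors.get_state();r=R.from_rotvec(s['orientation']).as_matrix();print(s['t'],s['ee_pos'],'x',np.degrees(np.arctan2(r[1,0],r[0,0])),r[:,2],s['q'])
p=optics.camera_params('wrist');np.save('pics/wp.npy',p,allow_pickle=True);print(p)
o=p['origin'];f=200/np.tan(np.radians(p['vertical_fov']/2))
for P in([.57,-.2045,.064],[.57,-.2045,.022],[.618,-.234,.0275]):
    c=R.from_rotvec(p['attitude']).inv().apply(np.array(P)-o);print(p['cx']-f*c[0]/c[2],p['cy']+f*c[1]/c[2])
E
```

```text
1.35 [ 0.56913759 -0.20362636  0.19699583] x 41.08034446711646 [-0.00372971  0.0015321  -0.99999187] [-4.57652485e-01  3.98825804e-01  1.53797012e+00 -2.92469508e-04
  1.20881959e+00  3.96263948e-01]
{'vertical_fov': 69.895683368373, 'cx': 321.30028006952625, 'cy': 198.87054564421123, 'origin': array([ 0.62227445, -0.15849582,  0.33889317]), 'attitude': array([-0.25995884,  0.12179559, -0.84807594])}
322.5164696234063 190.17672156560218
322.47988222554034 181.05791034625804
371.549212639412 167.1590477743312
```

View pics/w1.png

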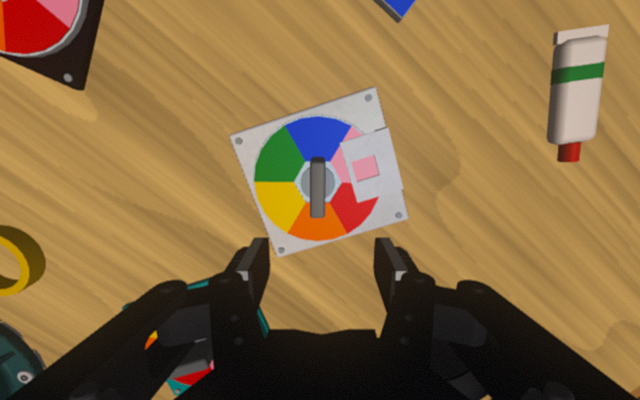

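The wrist view shows the knob's top centred at about (317,188) and the window at about (366,167). Both are 5 px left of the prediction, probably because the arm was still settling during the exposure. I'll re-measure with the arm at rest.

```bash
cat > w.py <<'E'
from h import *
from station import sensors
optics.get_image('wrist')
s=sensors.get_state();p=optics.camera_params('wrist');im=optics.get_image('wrist')
print(s['t'],s['ee_pos'],abs(s['qvel']).max())
h=cv2.cvtColor(im,cv2.COLOR_RGB2HSV).astype(int);H,S,V=h[...,0],h[...,1],h[...,2]
k=crop(im,225,80,415,236)
m=k&(S>110)&((H>100)|(H<10)|((H>23)&(H<90)))
k2=crop(im,295,145,350,225)&(S<70)&(V<125);kn=big(k2)
rc=cv2.minAreaRect((plane('wrist',np.argwhere(kn)[:,::-1],.064,p)*1000).astype(np.float32));print('knob',kn.sum(),rc)
n,l,st,ce=cv2.connectedComponentsWithStats((k&((H>165)|(H<4))&(S>40)&(S<150)&(V>150)).astype(np.uint8))
for i in range(1,n):
    if st[i,4]>100: print('pink',st[i],ce[i],plane('wrist',ce[i],.0275,p))
for nm,a,b in(('blue',108,130),('green',45,75),('yellow',22,32),('red',-1,5)):
    q=plane('wrist',np.argwhere(big(k&(H>=a)&(H<=b)&(S>150)))[:,::-1],.022,p)-[.57,-.2045];r=np.hypot(*q.T);q=q[(r>.04)&(r<.07)]
    a0=np.arctan2(*q.mean(0)[::-1]);d=np.degrees((np.arctan2(q[:,1],q[:,0])-a0+np.pi)%(2*np.pi)-np.pi);print(nm,np.degrees(a0)+np.percentile(d,[1,99]))
E
python3 w.py
```

```text
1.4 [ 0.5675126  -0.20362234  0.19772139] 0.059805893457171855
knob 943 ((573.3678588867188, -202.58935546875), (60.801204681396484, 17.432846069335938), 40.701698303222656)
pink [351 121  19  16 136] [360.25       129.24264706] [[ 0.63721279 -0.19684692]]
pink [338 143  49  89 511] [352.17221135 171.21330724] [[ 0.5985053  -0.22093548]]
pink [359 151  29  27 527] [372.9943074  164.02656546] [[ 0.61932369 -0.23270685]]
blue [12.77398026 68.72858121]
green [ 71.22321155 127.72583504]
yellow [129.07719223 188.71729519]
red [-107.85980518  -63.94151119]
```

Request:
apply_moves(motion=[0.3,1,1,-50,0,0,0,0.3,1,1,-90,0,0,0,0.3,1,1,-125,0,0,0,0.3,1,1,-150,0,0,0,0.3,1,1,-164,0,0,0,0.3,1,1,-164,0,0,0,0.3,1,1,-164,0,0,0,-1,1,1,-164,0,0,0,-1,1,1,-164,0,0,0,-1,1,1,-164,0,0,0,-1,1,1,-164,0,0,0,-1,1,1,-164,0,0,0], squeeze=40)

```text
t: 2.65
ee_pos: [0.5708, -0.2033, 0.0386]
orientation: [-2.942, -1.099, -0.0]
wrist_force: [-3.0, 2.8, 7.4]
grip_width: 0.0156
grip_force: 40.7
```

Request:
apply_moves(motion=[-1,0,0,0,0,0,-0.12,-1,0,0,0,0,0,-0.24,-1,0,0,0,0,0,-0.36,-1,0,0,0,0,0,-0.49,-1,0,0,0,0,0,-0.62,-1,0,0,0,0,0,-0.75,-1,0,0,0,0,0,-0.88,-1,0,0,0,0,0,-1.01,-1,0,0,0,0,0,-1.14,-1,0,0,0,0,0,-1.26,-1,0,0,0,0,0,-1.26,-1,0,0,0,0,0,-1.26])

```text
t: 3.85
ee_pos: [0.5709, -0.2039, 0.0386]
orientation: [-3.026, 0.846, 0.0]
wrist_force: [-3.4, 0.9, 6.9]
grip_width: 0.0153
grip_force: 40.6
```

Now I release the knob, rise, and look.

Request:
apply_moves(motion=[0.3,0,0,0,0,0,0,0.3,0,0,0,0,0,0,0.3,0,0,0,0,0,0,0.3,0,0,0,0,0,0,0.3,0,0,30,0,0,0,0.3,0,0,80,0,0,0,0.3,0,0,130,0,0,0,0.3,0,0,170,0,0,0,0.3,-50,0,170,0,0,0,0.3,-100,0,170,0,0,0,0.3,-100,0,170,0,0,0,0.3,-100,0,170,0,0,0])

```text
t: 5.05
ee_pos: [0.4701, -0.2039, 0.2074]
orientation: [-3.025, 0.848, -0.0]
wrist_force: [0.1, -0.3, 0.3]
grip_width: 0.0557
grip_force: 0.0
```

```bash
python3 - <<'E'
from h import *
from station import sensors
a=optics.get_image('top');b=optics.get_image('wrist');s=sensors.get_state();print(s['t'],s['ee_pos'],s['grip_width'],s['wrist_force'])
cv2.imwrite('pics/f.png',np.vstack([cv2.resize(b,(480,300)),cv2.resize(a,(480,300))])[:,:,::-1])
E
```

```text
5.15 [ 0.47248017 -0.20465106  0.2076741 ] 0.05538831305896422 [ 0.01714944 -0.74667687  1.27822232]
```

View pics/f.png

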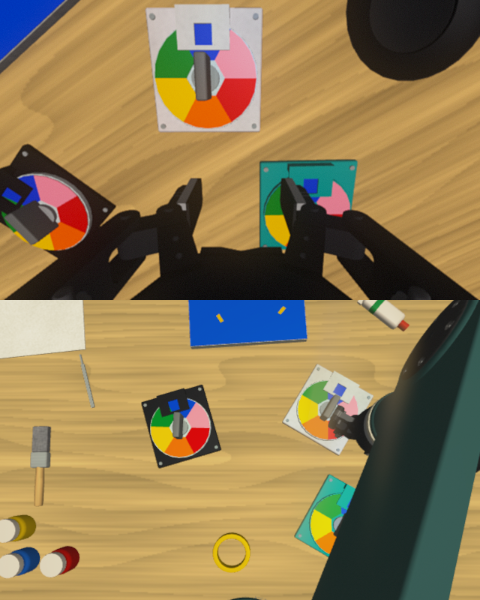

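The wrist view shows solid blue in the window at (203,34). Green and pink sit symmetrically either side of the cover, and the gripper is clear.

```bash
python3 -c "from station import job_done; print(job_done())"
```

```text
the job is handed in; nothing more can be done
None
```

I turned the white guide's wheel about 72° clockwise; blue now fills the window, the gripper is clear, the black guide was not touched, and the job is handed in (no verdict was returned).

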